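# Laminate a clamp bar in the sprung lever press

### The arm

A 6-joint arm with a two-finger parallel gripper is mounted at the origin on the work surface; the furniture and walls round the work are solid. World frame = base frame: x ahead of the robot, y to its left, z up, the work surface at z = 0. Lengths are in m, angles in degrees, forces in N, time in s.
With the tool pointing down it reaches from about 0.25 to 0.775 m from the base axis. Payload 8.9 kg.
Tool frame: the origin (TCP) lies between the finger pads; the fingertips stand 14 mm ahead of it and the grasp point (between the pads) lies 5 mm behind it; z points along the fingers, y is the line along which they close (so a half turn about z gives the same grasp; the last joint's range is limited). The gripper opens to 85 mm and grips with 20 to 120 N. Pads are 22 mm wide; open, the fingers measure 114 mm over their backs; the gripper's body (76 mm by 85 mm) begins 54 mm behind the grasp point. The pads swing forward as they close: fully open they stand 13 mm farther back than shut.
Start: joints at [-82.924, 16.656, -8.789, 64.555, 0, 82.019], TCP at [0.136, -0.507, 0.245] pointing down, gripper open.
Joint ranges: [-144.48, 144.48], [-52.06, 99.96], [-74.48, 78.29], [-112.23, 115.85], [-86.99, 84.42], [-180, 180]. Speed limits (degrees/s): [127.2, 127.2, 159.86, 180, 180, 180].

### API

Orientations are given as a 3x3 rotation matrix whose columns are the frame's x, y, z axes.
In Python, from workcell import arm, imaging gives the robot as it stands. The module is installed in compiled form; this text tells all that it offers. Calls block until the motion is done:
- arm.movep(position, orientation): joint-space move of the TCP to a pose.
- arm.servo_line(position, rotation=None, velocity=0.15): straight line of the TCP; rotation=None keeps the orientation; velocity is the mean speed in m/s.
- arm.set_joints(angles): joint-space move.
- arm.release() and arm.grab(strength=None): open the fingers fully, or close them until they stop; strength is the grip in N (None keeps the last).
- arm.pause(seconds).
- arm.inverse_kinematics(position, orientation): joint angles nearest the present ones, or None.
- arm.state(): the state.
- imaging.read_camera(name): name is "scene" or "top" or "wrist"; returns (picture, depth): 384x512x3 uint8, red, green, blue; 384x512 float32, m along the optical axis (not along the pixel's ray), 0 where there is no reading.
- imaging.calibration(name): a dict with "intrinsics" (3x3 intrinsics, pixels), "T" (4x4, takes a point from camera to world coordinates). Camera axes: x right, y down, z forward; pixel columns grow to the right and rows downward; lengths in m; the calibration is good to about 2 mm. The wrist camera is an equidistant fisheye: a pixel r from the principal point sees the ray r / f radians off the axis. A picture is of the moment at which its call begins: read the wrist's pose just before it. calibration takes no time and is no camera call; for the wrist camera it gives the pose at the moment of the call.
A pose or a line that the arm cannot do raises arm.IKError and nothing moves.
- arm.sign_off(): hands the job in; it is judged then, once.
The state is a dict: "time_s": time; "joint_positions": joint angles; "joint_vel": joint speeds; "joint_efforts": joint torques, N m; "ee_pos": TCP position; "tool_rot": TCP orientation; "wrist_force": force on the tool from outside, world axes, zero at the start; "ft_torque": the same for the moment, N m; "finger_gap": opening from 0.0 (shut) to 1.0 (fully open); "grasp_force": force on a finger pad.
Only numpy, scipy, OpenCV 4.12 (cv2) and the standard library are available. Lean on these libraries where they do the work, as an engineer would, in place of code of your own. Each camera call takes 0.05 s, during which the arm holds its last target. There are 200 camera calls.

### The job

Bond the clamp bar: slide the aluminium bar, taped face up, into the press's guide channel up to the end stop, let go, and lay the green bar squarely on top of it in the same channel. Then bring the press handle down until the lever lies on the green band of its scale, squeezing the foot's spring about 6 mm and not on through the red, hold it there for two full seconds while the tape grips, and finish still holding the handle down in the green band.

Things in the scene. Friction and masses are not known exactly. Their poses are not given: they have to be found in the camera images.
- press: blue hand-lever press, 185 x 96 mm foot plate, fixed. Origin on the bench under the ram axis; +x = the way bars are fed, towards the column; z up. Its head (underside 100 mm up) and foot hang over the channel from x = -28 mm on, so a bar is lowered in front of them (leading end at x < -30 mm) and slid in along +x. The lever points to -y
- press_nest (a point): on the anvil top, 40 mm above the bench: the middle of a bar's underside when the bar touches the end stop; 55 mm in front of the ram axis. x = feed direction, z up. The near 65 mm of a seated bar stick out in front of the anvil, free for fingers at both sides
- press_mouth (a point): middle of the channel's mouth on the anvil top, 63 mm in front of the ram axis; x = feed direction. Between two black rails, 14 mm high, the channel is about 60 mm wide here, narrows to 43 mm within 28 mm and ends at a black end stop 93 mm further in
- press_pivot (a point): the lever's pivot: axis along the press's x, 35 mm to +y of the ram axis and 170 mm above the bench. The scale plate with green and red bands stands 91 mm from it, behind the lever
- press_lever (a joint): lever angle, rad: 0 = raised at rest (0.42 above level), grows as the handle goes down, 0.86 at the end; a spring raises it when let go. The foot meets a pile of both bars at about 0.54; the green band is 0.63 to 0.76 (middle 0.70), red beyond
- press_handle (a point): red round grip, 22 mm thick, 60 mm long along the press's x, to be gripped from above (closing along the press's y) or pushed down; origin at its middle, 170 mm from the pivot axis in y-z and 42 mm before the ram axis in x. Its height: 239 mm at rest, 150 when the foot meets both bars, 135 to 113 in the green band. Straight push: 3 N at rest, 5 at contact, about 11 in green
- press_foot (a point): round foot of the ram, 32 mm across, 10 mm high, rubber sole; origin at the centre of its sole, 76 mm above the bench at rest, sinking straight down as the lever comes down
- foot_spring (a joint): how far the spring above the foot is squeezed, m: 0 = free, 0.012 = solid; 4 N per mm plus 4 N. Lever in the green band on both bars: 0.0035 to 0.0085, aim at 0.006
- backing_bar: aluminium bar 170 x 40 x 8 mm with a pale tape strip along its upper face, lying flat, 0.14 kg; origin at the centre of its underside, x along its length, z up. Both ends are alike
- face_bar: green plastic bar 170 x 40 x 8 mm, lying flat, 0.07 kg; origin at the centre of its underside, x along its length, z up. Both ends are alike

How it is judged (in metres and radians):
On the way, in this order (a step that is already met when the one before it is completed fails the run):
1. the aluminium bar lies in the channel against the end stop, let go (x of backing_bar in the frame of press_nest between -0.005 and 0.005 m and y of backing_bar in the frame of press_nest between -0.004 and 0.004 m and z of backing_bar in the frame of press_nest between -0.003 and 0.003 m and angle between the x axis of backing_bar and the x axis of press_nest, either way round below 0.06 rad and angle between backing_bar's own z axis and vertical below 0.05 rad and contact force between the fingers and backing_bar below 0.3 N and contact force between the fingers and face_bar below 0.3 N), for 0.2 s.
2. the green bar lies squarely on it, let go (all of step 1 and x of face_bar in the frame of press_nest between -0.005 and 0.005 m and y of face_bar in the frame of press_nest between -0.004 and 0.004 m and z of face_bar in the frame of press_nest between 0.005 and 0.011 m and angle between the x axis of face_bar and the x axis of press_nest, either way round below 0.06 rad and angle between face_bar's own z axis and vertical below 0.05 rad and horizontal distance between backing_bar and face_bar below 0.005 m), for 0.2 s.
3. the lever is held in the green band for two seconds (x of backing_bar in the frame of press_nest between -0.005 and 0.005 m and y of backing_bar in the frame of press_nest between -0.004 and 0.004 m and z of backing_bar in the frame of press_nest between -0.003 and 0.003 m and angle between the x axis of each of backing_bar, face_bar and the x axis of press_nest, either way round below 0.06 rad and angle between each of backing_bar, face_bar's own z axis and vertical below 0.05 rad and x of face_bar in the frame of press_nest between -0.005 and 0.005 m and y of face_bar in the frame of press_nest between -0.004 and 0.004 m and z of face_bar in the frame of press_nest between 0.005 and 0.011 m and horizontal distance between backing_bar and face_bar below 0.005 m and value of joint foot_spring between 0.0035 and 0.0085 m and contact force between foot_spring and face_bar above 8 N and contact force between the fingers and press_lever above 2 N), for 1.8 s.
At the end, for the whole second after the job is handed in: Both bars flat in the channel, let go, green on top: within 5 mm of the end stop, 4 mm of the middle line, 0.06 rad, 5 mm of each other; fingers hold the handle (over 2 N), the foot bears on the green bar (over 8 N), its spring squeezed 3.5 to 8.5 mm, as for 1.8 s before (all of step 3 and contact force between the fingers and backing_bar below 0.3 N and contact force between the fingers and face_bar below 0.3 N and velocity of joint press_lever below 0.05 rad/s); the arm keeps its last pose, push and grip.
It fails at once if the foot's spring is driven through the red band (over 11 mm) (value of joint foot_spring above 0.011 m).
It also fails if it takes over 72 s, if anything falls off the work surface, if the arm or the gripper's body presses on something with over 40 N, if the wrist force passes 120 N, or if a joint passes its speed limit or range.

## Working session

There is one attempt and no reset: what is moved stays moved. The work goes in short steps, each a Python script; the robot and the scene stay as the last script left them, time stands still between calls to the robot, and variables do not carry over. Pictures are saved under pics/ and viewed, at most 12 in all, crops included, and the job is handed in when it is done.

```bash
mkdir -p pics
cat > h.py <<'E'
import numpy as np, cv2
from workcell import arm, imaging
def snap(n,f):
    c=imaging.calibration(n); p,d=imaging.read_camera(n)
    cv2.imwrite(f'pics/{f}.png',p[:,:,::-1]); np.savez(f'pics/{f}.npz',p=p,d=d,K=c['intrinsics'],T=c['T'])
def world(f):
    z=np.load(f'pics/{f}.npz'); d=z['d'];K=z['K'];T=z['T']
    v,u=np.mgrid[:384,:512]
    P=np.stack([(u-K[0,2])/K[0,0]*d,(v-K[1,2])/K[1,1]*d,d],-1)
    return z['p'],d,P@T[:3,:3].T+T[:3,3]
E
python3 - <<'E'
from h import *
for n in('scene','top'): snap(n,n+'0'); print(imaging.calibration(n))
print(arm.state())
a=cv2.imread('pics/scene0.png');b=cv2.imread('pics/top0.png')
E
```

```text
{'intrinsics': array([[442.73802388,   0.        , 251.13828913],
       [  0.        , 442.73802388, 197.39491501],
       [  0.        ,   0.        ,   1.        ]]), 'T': array([[-0.43297912, -0.6415016 ,  0.63324937, -0.51788614],
       [-0.90133665,  0.29953075, -0.31284752,  0.48094456],
       [ 0.01101453, -0.70622732, -0.70789947,  1.2688704 ],
       [ 0.        ,  0.        ,  0.        ,  1.        ]])}
{'intrinsics': array([[442.0890146 ,   0.        , 254.77438252],
       [  0.        , 442.0890146 , 193.78481075],
       [  0.        ,   0.        ,   1.        ]]), 'T': array([[ 1.16265935e-02, -9.97304063e-01,  7.24529449e-02,
         3.60517414e-01],
       [-9.99900137e-01, -1.10135279e-02,  8.85535101e-03,
        -1.15496355e-03],
       [-8.03351500e-03, -7.25486671e-02, -9.97332519e-01,
         1.64215452e+00],
       [ 0.00000000e+00,  0.00000000e+00,  0.00000000e+00,
         1.00000000e+00]])}
{'time_s': 0.1, 'joint_positions': array([-8.29237436e+01,  1.66843981e+01, -8.82461254e+00,  6.45546592e+01,
       -9.44056592e-04,  8.20197131e+01]), 'joint_vel': array([ 0.03488798, -0.18338851,  0.14376745, -0.04360749, -0.10042393,
        0.0046556 ]), 'joint_efforts': array([ 9.02267129e-04, -5.37977993e+01,  3.31918001e+01,  9.29065165e-03,
       -2.12508940e-04,  7.50857254e-06]), 'ee_pos': array([ 0.13634382, -0.50661813,  0.24481542]), 'tool_rot': array([[ 9.65669944e-01,  2.59772084e-01, -1.53246250e-04],
       [ 2.59772093e-01, -9.65669326e-01,  1.10075351e-03],
       [ 1.37959829e-04, -1.10277368e-03, -9.99999382e-01]]), 'wrist_force': array([ 0.2898293 , -0.25452552,  0.41494968]), 'ft_torque': array([ 0.0600819 ,  0.05473213, -0.0205568 ]), 'grasp_force': 0.0, 'finger_gap': 0.9983764854771404}
```

View pics/top0.png

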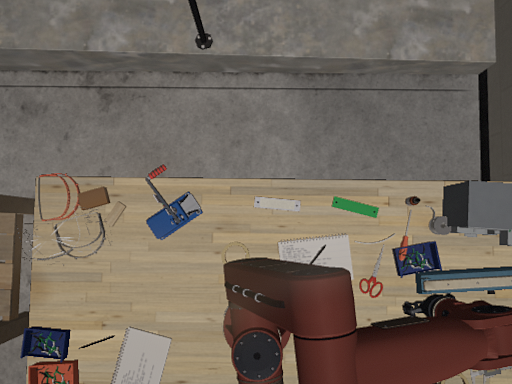

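View pics/scene0.png

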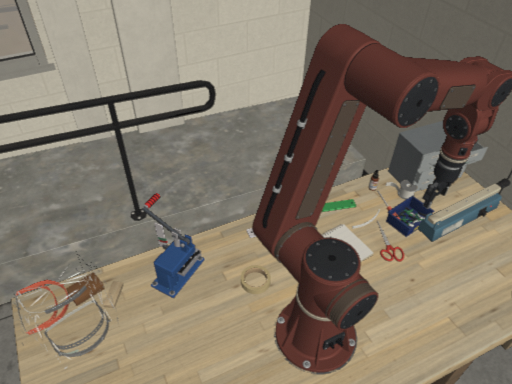

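Top view: the aluminium bar is at about (277,204), the green bar at (355,207) and the press at (175,215). The lever's red grip is at (157,172). The channel mouth faces the bars (right side). Next: rough poses from the top camera's depth.

```bash
cat >> h.py <<'E'
def rect(pts):
    (c,s,a)=cv2.minAreaRect((pts[:,:2]*1000).astype(np.float32))
    if s[0]<s[1]: a+=90; s=s[::-1]
    return np.array(c)/1000,np.array(s),(a+90)%180-90
E
python3 - <<'E'
from h import *
p,d,W=world('top0'); hsv=cv2.cvtColor(p,cv2.COLOR_RGB2HSV); H,S,V=[hsv[...,i].astype(int) for i in range(3)]
def box(u0,u1,v0,v1):
    m=np.zeros(d.shape,bool);m[v0:v1,u0:u1]=1;return m
m=box(325,385,190,225)&(H>45)&(H<85)&(S>120); print('green',rect(W[m]),np.median(W[m][:,2]),m.sum())
m=box(245,310,190,220)&(S<45)&(V>120); print('alu',rect(W[m]),np.median(W[m][:,2]),m.sum())
m=box(140,175,158,185)&((H<8)|(H>172))&(S>130); print('handle',rect(W[m]),np.percentile(W[m],[5,50,95],axis=0),m.sum())
m=box(135,215,180,245)&(H>100)&(H<125)&(S>130); 
for a,b in((-.01,.02),(.02,.06),(.06,.12),(.12,.3)):
    k=m&(W[...,2]>a)&(W[...,2]<b); 
    if k.sum()>5: print(a,k.sum(),rect(W[k]),np.median(W[k],axis=0))
c=cv2.resize(p[155:250,130:220],None,fx=6,fy=6,interpolation=cv2.INTER_CUBIC); cv2.imwrite('pics/c1.png',c[:,:,::-1])
E
```

```text
green (array([ 0.42248395, -0.21906343]), array([445.01702881,  85.17943573]), -84.96162366867065) 0.007723288999798794 442
alu (array([ 0.43335645, -0.07133468]), array([169.39672852, 110.57843781]), -77.07036685943604) 0.007964438536715912 517
handle (array([0.46122955, 0.16473746]), array([384.44830322,  53.40770721]), 66.64730834960938) [[0.51204435 0.3004468  0.24043298]
 [0.52805916 0.32234687 0.2493369 ]
 [0.54503643 0.34434255 0.25471668]] 93
-0.01 119 (array([0.3949259 , 0.30819986]), array([179.53944397,  91.41321564]), -54.987579345703125) [0.38306784 0.28237473 0.01351868]
0.02 14 (array([0.40152542, 0.29712744]), array([157.4629364 ,  88.83056641]), -56.044639587402344) [0.44272552 0.28352703 0.02250719]
0.06 16 (array([0.38225034, 0.27375034]), array([156.07731628,  54.60113525]), -24.027565002441406) [0.35529999 0.28195297 0.11152039]
0.12 655 (array([0.37957166, 0.31220233]), array([126.09549713,  75.56758881]), -55.33924865722656) [0.37350326 0.32016725 0.13597902]
```

View pics/c1.png

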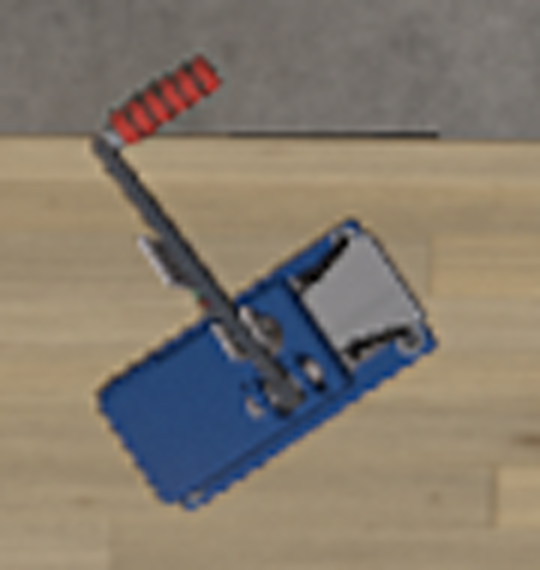

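The crop shows the grey anvil with the mouth at crop (400,290), the head, and the lever going up-left to the red grip at (165,100). The feed yaw is about 125°. Now close wrist views of the bars and the mouth.

```bash
cat >> h.py <<'E'
def R(yaw):
    c,s=np.cos(np.radians(yaw)),np.sin(np.radians(yaw)); return np.array([[c,s,0],[s,-c,0],[0,0,-1.]])
def go(x,y,z,yaw): arm.movep([x,y,z],R(yaw))
def fish(f):
    z=np.load(f'pics/{f}.npz'); d=z['d'];K=z['K'];T=z['T']
    v,u=np.mgrid[:384,:512]; a=(u-K[0,2])/K[0,0]; b=(v-K[1,2])/K[1,1]; r=np.hypot(a,b)+1e-9
    D=np.stack([np.tan(r)/r*a,np.tan(r)/r*b,np.ones_like(r)],-1)
    return z['p'],d,(D*d[...,None])@T[:3,:3].T+T[:3,3],D@T[:3,:3].T,T[:3,3]
E
python3 - <<'E'
from h import *
p,d,W=world('top0'); print(W[203,194],W[205,197])
def ang(x): return np.round(arm.state()['joint_positions'],1)
go(.42,-.22,.25,-85); print(ang(0)); snap('wrist','w_g')
go(.433,-.071,.25,-77); print(ang(0)); snap('wrist','w_a')
go(.45,.19,.25,-55); print(ang(0)); snap('wrist','w_p')
T=np.load('pics/w_p.npz')['T']; print(T.round(3), np.load('pics/w_p.npz')['K'],arm.state()['time_s'])
cv2.imwrite('pics/c2.png',np.hstack([cv2.imread(f'pics/{k}.png')[::1] for k in('w_g','w_a','w_p')])[:, :, :][::2,::2])
E
```

```text
[0.44106764 0.23387429 0.03691478] [0.4337932  0.22244266 0.03941562]
[ -36.5   11.   -15.6   63.4   -0.  -131.5]
[ -18.8    7.1  -20.3   62.6   -0.  -121.9]
[  14.2   12.5  -13.6   63.9   -0.  -110.7]
[[-0.82  -0.544 -0.179  0.497]
 [-0.573  0.779  0.255  0.124]
 [ 0.001  0.311 -0.95   0.379]
 [ 0.     0.     0.     1.   ]] [[297.31863964   0.         253.90994531]
 [  0.         297.31863964 189.51359955]
 [  0.           0.           1.        ]] 5.0417
```

View pics/c2.png

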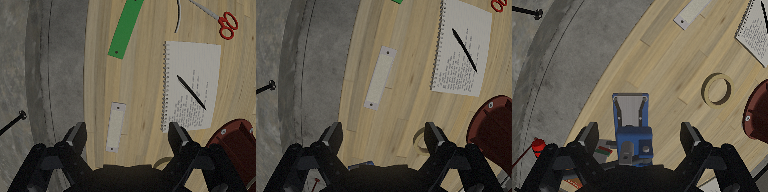

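Run:
```python
from h import *
def seg(p,m):
    n,l,s,c=cv2.connectedComponentsWithStats(m.astype(np.uint8)); i=1+np.argmax(s[1:,4]); return l==i
for f,w in(('top0',0),('w_g',1),('w_a',1)):
    if w: p,d,W,D,o=fish(f)
    else: p,d,W=world(f)
    hsv=cv2.cvtColor(p,cv2.COLOR_RGB2HSV);H,S,V=[hsv[...,i].astype(int) for i in range(3)]
    near=(np.abs(W[...,2]-.006)<.02)&(d>0)&(W[...,0]<.5)&(W[...,0]>.37)
    g=seg(p,near&(H>45)&(H<85)&(S>120)); a=seg(p,near&(S<50)&(V>110)&(np.abs(W[...,1]+.07)<.11))
    for n,k in(('green',g),('alu',a)):
        v,u=np.nonzero(k); print(f,n,k.sum(),rect(W[k]),np.median(W[k][:,2]).round(4),(u.min(),u.max(),v.min(),v.max()))
p=cv2.imread('pics/w_p.png'); cv2.imwrite('pics/c3.png',cv2.resize(p[180:340,170:330],None,fx=3.75,fy=3.75,interpolation=cv2.INTER_CUBIC))
```

```text
top0 green 439 (array([ 0.43541882, -0.35730264]), array([167.85649109,  36.71763611]), 76.50674438476562) 0.0077 (np.int64(332), np.int64(378), np.int64(197), np.int64(217))
top0 alu 533 (array([ 0.44312567, -0.07025816]), array([174.06651306,  42.75908661]), 85.44572448730469) 0.0078 (np.int64(254), np.int64(300), np.int64(196), np.int64(211))
w_g green 3766 (array([ 0.43658633, -0.35333472]), array([160.75492859,  39.46709061]), 76.20304107666016) 0.0084 (np.int64(215), np.int64(286), np.int64(0), np.int64(117))
w_g alu 2648 (array([ 0.44350183, -0.06569185]), array([176.20866394,  41.13895798]), 85.4132080078125) 0.0084 (np.int64(210), np.int64(251), np.int64(204), np.int64(304))
w_a green 87 (array([ 0.44588574, -0.2734155 ]), array([24.63857269,  9.81242466]), 12.520063400268555) 0.008 (np.int64(271), np.int64(291), np.int64(0), np.int64(7))
w_a alu 3917 (array([ 0.44330457, -0.06758419]), array([172.20089722,  41.17391968]), 85.47604370117188) 0.0084 (np.int64(214), np.int64(281), np.int64(91), np.int64(220))
```

View pics/c3.png

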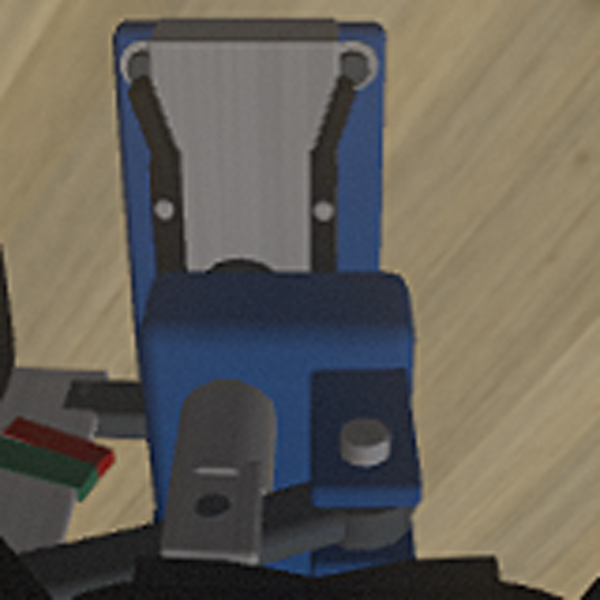

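The enlarged wrist view shows the anvil's front edge at crop row 41, columns 150–352. The rail screws are at (164,210) and (323,210), and the straight rail inner edges run at columns 183 and 310. Intersecting those rays with the planes at the given heights, with depth as a check.

Run:
```python
from h import *
p,d,W,D,o=fish('w_p')
from scipy.ndimage import map_coordinates as mc
def pt(u,v,z):
    u=170+u/3.75-.37; v=180+v/3.75-.37
    r=np.array([mc(D[...,i],[[v],[u]],order=1)[0] for i in range(3)])
    return o+r*(z-o[2])/r[2], W[round(v),round(u)]
P={}
for n,u,v,z in(('fl',150,43,.04),('fr',352,43,.04),('sl',164,210,.055),('sr',323,210,.055),('rlA',181,155,.054),('rlB',185,268,.054),('rrA',311,155,.054),('rrB',309,268,.054),('anv',245,120,.04),('plt',122,250,.012),('prt',379,250,.012),('pl0',117,30,.012),('pr0',384,30,.012)):
    a,b=pt(u,v,z); P[n]=a; print(n,a.round(4),b.round(4))
def yaw(a,b): q=P[b]-P[a]; return np.degrees(np.arctan2(q[1],q[0])),np.hypot(*q[:2])
print(yaw('fl','fr'),yaw('sl','sr'),yaw('rlA','rlB'),yaw('rrA','rrB'),yaw('pl0','plt'),yaw('pr0','prt'))
x=np.array([np.cos(np.radians(125)),np.sin(np.radians(125)),0]);
for a,b in(('fl','fr'),('sl','sr'),('rlA','rrA'),('rlB','rrB'),('plt','prt')): m=(P[a]+P[b])/2; print(a,m.round(4),'lat',(m@[-x[1],x[0],0]).round(4),'along',(m@x).round(4))
```

```text
fl [0.4754 0.2467 0.04  ] [0.4751 0.2459 0.0411]
fr [0.422  0.2094 0.04  ] [0.417  0.2161 0.0146]
sl [0.4421 0.2875 0.055 ] [0.4425 0.2875 0.0565]
sr [0.3997 0.2575 0.055 ] [0.3996 0.2572 0.0564]
rlA [0.448 0.268 0.054] [0.4458 0.2738 0.0407]
rlB [0.4246 0.3027 0.054 ] [0.4222 0.3086 0.0429]
rrA [0.4139 0.244  0.054 ] [0.4127 0.2447 0.0512]
rrB [0.3907 0.2785 0.054 ] [0.3906 0.2787 0.0534]
anv [0.4353 0.2512 0.04  ] [0.435  0.2516 0.0399]
plt [0.439  0.3334 0.012 ] [ 4.375e-01  3.401e-01 -3.000e-04]
prt [0.3599 0.2772 0.012 ] [0.3555 0.2814 0.0004]
pl0 [0.4858 0.2595 0.012 ] [0.4854 0.2596 0.0125]
pr0 [0.4095 0.2063 0.012 ] [0.4066 0.2092 0.0008]
(np.float64(-145.08696656001126), np.float64(0.06512331395032861)) (np.float64(-144.67947817515667), np.float64(0.05197286962156364)) (np.float64(123.93730536657827), np.float64(0.04183290818806342)) (np.float64(123.89957036537635), np.float64(0.0416317264264665)) (np.float64(122.36452436754757), np.float64(0.0874664008149213)) (np.float64(124.97617715559163), np.float64(0.08655119852192289))
fl [0.4487 0.228  0.04  ] lat -0.4983 along -0.0706
sl [0.4209 0.2725 0.055 ] lat -0.5011 along -0.0182
rlA [0.4309 0.256  0.054 ] lat -0.4998 along -0.0375
rlB [0.4076 0.2906 0.054 ] lat -0.5006 along 0.0042
plt [0.3994 0.3053 0.012 ] lat -0.5023 along 0.021
```

Nest: feed yaw ≈124.7°, with consistent anvil height (0.040) and plate height (0.012). The handle's along-feed position also agrees. Grasping the aluminium bar.

```bash
cat >> h.py <<'E'
FY=124.7
fx=np.array([np.cos(np.radians(FY)),np.sin(np.radians(FY)),0]); fy=np.array([-fx[1],fx[0],0])
_c=np.array([.4209,.2725,0])+fy*.0005   # screws' midpoint
x125=np.array([np.cos(np.radians(125)),np.sin(np.radians(125)),0])
RAM=_c+fx*(.0044+.0182)                # ram axis
def press(x,y,z): return RAM+fx*x+fy*y+[0,0,z]
def st(tag=''):
    s=arm.state(); f=s['wrist_force']; q=s['ee_pos']-RAM
    print(tag,'t%.1f'%s['time_s'],s['ee_pos'].round(4),'press',(q@fx).round(4),(q@fy).round(4),'F',f.round(1),'Ffeed %.1f lat %.1f'%(f@fx,f@fy),'gap %.3f g %.1f'%(s['finger_gap'],s['grasp_force']))
    return s
E
python3 - <<'E'
from h import *
print(RAM)
g=np.array([.4433,-.0685])+.05*np.array([np.cos(np.radians(-94.55)),np.sin(np.radians(-94.55))])
go(*g,.10,-94.55); st()
arm.servo_line([*g,.016],velocity=.08); st('down')
arm.grab(50); st('grab')
arm.servo_line([*g,.14],velocity=.12); st('lift')
snap('wrist','w_l')
go(*press(-.195,0,.14),FY-180); st('pre')
snap('top','t_l');snap('wrist','w_l2')
E
cd pics; python3 -c "
import cv2,numpy as np
a=cv2.imread('w_l2.png');b=cv2.imread('t_l.png')[140:300,100:340]
cv2.imwrite('c4.png',np.hstack([a[:, 60:450],cv2.resize(b,None,fx=1.7,fy=2.4)[:384]]))"
```

```text
[0.40762321 0.29079582 0.        ]
 t6.3 [ 0.4399 -0.118   0.1005] press -0.3545 0.2062 F [-0.5 -0.6  0.3] Ffeed -0.2 lat 0.8 gap 1.001 g 0.0
down t7.5 [ 0.4397 -0.1185  0.0164] press -0.3547 0.2066 F [-1.1 -0.5 -0. ] Ffeed 0.2 lat 1.2 gap 0.996 g 0.0
grab t8.1 [ 0.4395 -0.1184  0.0165] press -0.3546 0.2067 F [-1.7  1.6  9.2] Ffeed 2.3 lat 0.4 gap 0.450 g 49.1
lift t9.2 [ 0.4388 -0.1181  0.1394] press -0.354 0.2071 F [-0.5 -0.6 -2.2] Ffeed -0.2 lat 0.8 gap 0.441 g 50.3
pre t10.3 [0.5184 0.1295 0.1397] press -0.1956 0.0008 F [ 0.8 -0.1 -1.8] Ffeed -0.6 lat -0.6 gap 0.443 g 50.3
```

View pics/c4.png

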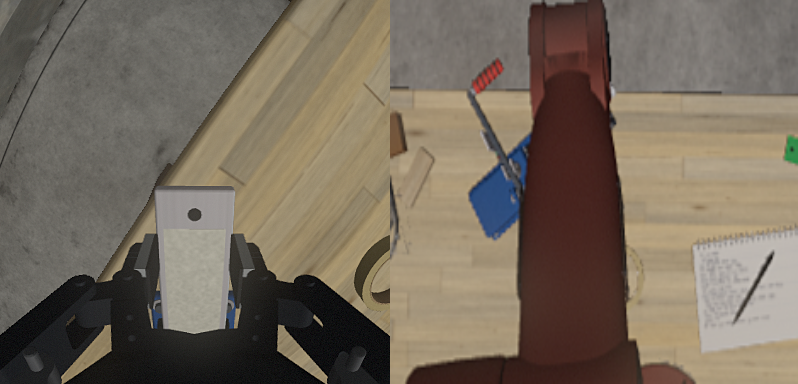

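The bar is held squarely, with the tape up and its rear end visible at (255,187). Lower it in front of the mouth, then slide in small steps until the stop is felt.

```bash
cat >> h.py <<'E'
def lower(zt,x=-.174):
    arm.movep(press(x,0,zt+.03),R(FY-180)); s0=st('above')
    f0=s0['wrist_force']; z=zt+.004
    arm.servo_line(press(x,0,z),velocity=.06)
    while z>zt-.003:
        f=arm.state()['wrist_force'][2]-f0[2]
        if f>2: break
        z-=.001; arm.servo_line(press(x,0,z),velocity=.03)
    st('lowered z %.4f'%z); return f0,z
def slide(z,f0,x0=-.174,x1=-.09,thr=7,fast=-.117):
    y=0
    for x in np.arange(x0,fast,.008): 
        arm.servo_line(press(x,0,z),velocity=.06); f=arm.state()['wrist_force']-f0
        if f@fx<-12: st('early'); return x
    x=fast
    while x<x1:
        arm.servo_line(press(x,0,z),velocity=.03); f=arm.state()['wrist_force']-f0
        if f@fx<-thr: break
        x+=.001
    st('stop x %.4f'%x); return x
E
python3 - <<'E'
from h import *
p,d,W,D,o=fish('w_l2'); r=D[187,255]; e=o+r*(.1397-.008-o[2])/r[2]; q=e-RAM; print('rear end',q@fx,q@fy,W[190,255])
f0,z=lower(.056); x=slide(z+.0005,f0)
snap('wrist','w_s')
E
```

```text
rear end -0.23231611628958343 0.0012126615758969589 [0.53791151 0.10050324 0.13119004]
above t10.7 [0.5058 0.1467 0.0858] press -0.1744 0.0013 F [ 1.6  0.3 -1.5] Ffeed -0.7 lat -1.5 gap 0.442 g 50.8
lowered z 0.0530 t13.1 [0.5068 0.1477 0.053 ] press -0.1741 -0.0001 F [ 0.8 -1.7  1.5] Ffeed -1.9 lat 0.3 gap 0.448 g 51.0
stop x -0.1130 t16.6 [0.4735 0.197  0.0542] press -0.1147 -0.0008 F [ 4.7 -6.3  9.3] Ffeed -7.8 lat -0.3 gap 0.439 g 51.9
```

Run:
```python
from h import *
p=cv2.imread('pics/w_s.png'); cv2.imwrite('pics/c5.png',cv2.resize(p[150:384,130:380],None,fx=2.5,fy=2.5,interpolation=cv2.INTER_CUBIC))
```

```text
(no output)
```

View pics/c5.png

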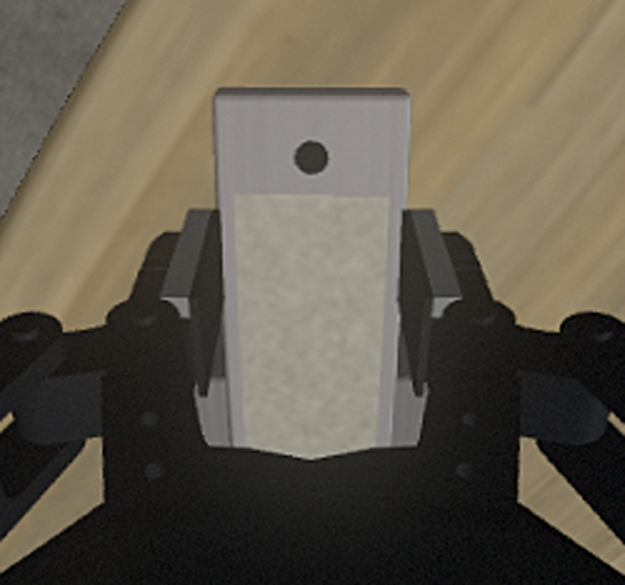

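Run:
```python
from h import *
f0=np.array([1.6,.3,-1.5])
arm.servo_line(press(-.116,0,.0545),velocity=.03); st('back')
for x in np.arange(-.115,-.098,.001):
    arm.servo_line(press(x,0,.0545),velocity=.03); s=st('%.3f'%x)
    if (s['wrist_force']-f0)@fx<-14: break
```

```text
back t16.9 [0.474  0.1956 0.0548] press -0.1161 -0.0004 F [0.9 0.6 6.4] Ffeed 0.0 lat -1.1 gap 0.439 g 51.6
-0.115 t17.1 [0.4739 0.1958 0.0549] press -0.1158 -0.0004 F [ 3.  -2.8  5.6] Ffeed -4.0 lat -0.8 gap 0.443 g 51.6
-0.114 t17.4 [0.4735 0.1965 0.0549] press -0.115 -0.0004 F [ 3.3 -4.1  6.5] Ffeed -5.2 lat -0.4 gap 0.444 g 51.7
-0.113 t17.6 [0.473  0.1972 0.0549] press -0.1142 -0.0005 F [ 3.5 -4.3  6.9] Ffeed -5.5 lat -0.4 gap 0.447 g 51.7
-0.112 t17.9 [0.4725 0.198  0.055 ] press -0.1132 -0.0006 F [ 3.1 -4.2  6.8] Ffeed -5.2 lat -0.1 gap 0.446 g 51.7
-0.111 t18.1 [0.472  0.1988 0.055 ] press -0.1123 -0.0006 F [ 3.3 -4.5  7.2] Ffeed -5.6 lat -0.1 gap 0.446 g 51.7
-0.110 t18.4 [0.4715 0.1996 0.055 ] press -0.1113 -0.0006 F [ 3.1 -5.2  7.9] Ffeed -6.0 lat 0.4 gap 0.444 g 51.8
-0.109 t18.6 [0.471  0.2004 0.0551] press -0.1104 -0.0006 F [ 4.2 -5.2  8.5] Ffeed -6.7 lat -0.5 gap 0.443 g 51.8
-0.108 t18.9 [0.4705 0.2012 0.0551] press -0.1095 -0.0007 F [ 3.8 -5.3  8.1] Ffeed -6.5 lat -0.1 gap 0.445 g 51.8
-0.107 t19.1 [0.47   0.202  0.0552] press -0.1085 -0.0007 F [ 4.  -5.3  8.3] Ffeed -6.6 lat -0.3 gap 0.448 g 51.9
-0.106 t19.4 [0.4695 0.2028 0.0552] press -0.1076 -0.0007 F [ 4.7 -5.8  9.2] Ffeed -7.4 lat -0.6 gap 0.446 g 51.9
-0.105 t19.6 [0.469  0.2036 0.0553] press -0.1066 -0.0008 F [ 4.2 -6.4  9.7] Ffeed -7.7 lat 0.2 gap 0.444 g 52.0
-0.104 t19.9 [0.4685 0.2043 0.0553] press -0.1058 -0.0009 F [ 4.6 -6.  10. ] Ffeed -7.6 lat -0.4 gap 0.444 g 52.0
-0.103 t20.1 [0.4685 0.2045 0.0553] press -0.1056 -0.0009 F [  5.8 -10.2   8.5] Ffeed -11.6 lat 1.0 gap 0.442 g 51.8
-0.102 t20.4 [0.4684 0.2046 0.0553] press -0.1055 -0.0009 F [  7.6 -14.8   8.3] Ffeed -16.5 lat 2.2 gap 0.448 g 51.7
```

It reached the stop: force jumps at TCP x=-0.1055, close to the expected -0.103. Release, check, and fetch the green bar.

Run:
```python
from h import *
arm.servo_line(press(-.1045,-.0008,.0565),velocity=.05); st('ease')
arm.release(); st('rel')
arm.servo_line(press(-.107,0,.15),velocity=.2)
go(.45,.19,.25,-55); snap('wrist','w_p2'); st()
p,d,W,D,o=fish('w_p2'); hsv=cv2.cvtColor(p,cv2.COLOR_RGB2HSV)
q=W-RAM; X=q@fx; Y=q@fy; z=W[...,2]
m=(np.abs(z-.048)<.004)&(np.abs(Y)<.03)&(X<-.08)&(X>-.2)&(d>0)
n,l,s,c=cv2.connectedComponentsWithStats(m.astype(np.uint8)); k=l==1+np.argmax(s[1:,4])
print('near end',np.percentile(X[k],[0,1,50]),'Y',np.percentile(Y[k],[1,99]),'z',np.median(z[k]),np.polyfit(X[k],z[k],1))
cv2.imwrite('pics/c6.png',cv2.resize(cv2.imread('pics/w_p2.png')[150:340,170:330],None,fx=3,fy=3,interpolation=cv2.INTER_CUBIC))
```

```text
ease t20.6 [0.4685 0.2044 0.0566] press -0.1057 -0.0009 F [ 2.7 -5.7  3.4] Ffeed -6.2 lat 1.0 gap 0.443 g 51.5
rel t21.1 [0.4675 0.2054 0.0564] press -0.1043 -0.0007 F [-0.2  0.2 -0.5] Ffeed 0.3 lat 0.1 gap 0.994 g 0.0
 t22.3 [0.4493 0.1899 0.2485] press -0.1067 0.0232 F [ 0.3  0.2 -0.1] Ffeed 0.0 lat -0.3 gap 0.999 g 0.0
near end [-0.14107247 -0.14026325 -0.1115278 ] Y [-0.02013176  0.01836516] z 0.04836127884953034 [0.00405993 0.04879611]
```

View pics/c6.png

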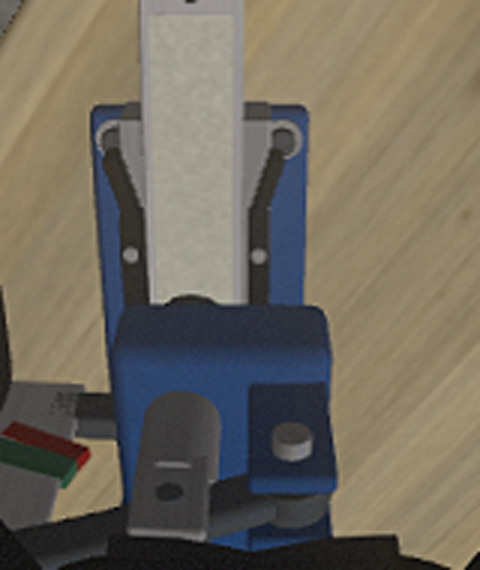

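The aluminium bar lies flat between the rails (columns 142–245). Its near end is at -0.1405, so it's seated within about 1 mm. Now the green bar.

Run:
```python
from h import *
ya=-103.6
g=np.array([.436,-.3555])+.05*np.array([np.cos(np.radians(ya)),np.sin(np.radians(ya))])
go(*g,.08,ya); 
arm.servo_line([*g,.018],velocity=.1); st('down')
arm.grab(40); st('grab')
arm.servo_line([*g,.12],velocity=.2); st('lift')
go(*press(-.195,0,.14),FY-180); st('pre'); snap('wrist','w_l3')
p,d,W,D,o=fish('w_l3'); hsv=cv2.cvtColor(p,cv2.COLOR_RGB2HSV)
k=(hsv[...,0]>45)&(hsv[...,0]<85)&(hsv[...,1]>120)&(d>0)&(d<.3)
q=W[k]-RAM; X=q@fx;Y=q@fy; print('rear',np.percentile(X,[0,1]),'Y',np.percentile(Y[X<np.min(X)+.03],[1,99]),'z',np.polyfit(X,W[k][:,2],1),np.median(W[k][:,2]))
```

```text
down t25.3 [ 0.4246 -0.4043  0.0184] press -0.5811 0.3818 F [ 0.6 -0.5 -0.2] Ffeed -0.7 lat -0.2 gap 1.000 g 0.0
grab t25.8 [ 0.4244 -0.4044  0.0188] press -0.5811 0.3819 F [-0.6  1.9  5.5] Ffeed 1.9 lat -0.5 gap 0.439 g 39.3
lift t26.5 [ 0.4239 -0.4037  0.1192] press -0.5802 0.382 F [-0.3  0.1 -0.9] Ffeed 0.3 lat 0.2 gap 0.439 g 40.2
pre t28.4 [0.5189 0.1297 0.1399] press -0.1958 0.0002 F [ 0.2  0.5 -0. ] Ffeed 0.3 lat -0.4 gap 0.442 g 40.2
rear [-0.23280134 -0.23215285] Y [-0.01926862  0.01948086] z [-0.15674164  0.10420487] 0.12940809380584967
```

Run:
```python
from h import *
for f in('w_l3','w_l2'):
    p,d,W,D,o=fish(f); q=W-RAM; X=q@fx;Y=q@fy
    k=(np.abs(Y)<.015)&(d>0)&(np.abs(W[...,2]-.13)<.02)
    for a in np.arange(-.235,-.14,.01):
        m=k&(X>a)&(X<a+.01)
        if m.sum()>5: print(f,a.round(3),m.sum(),np.median(W[m][:,2]).round(4))
```

```text
w_l3 -0.235 1081 0.1296
w_l3 -0.225 1082 0.1298
w_l3 -0.215 994 0.1297
w_l3 -0.205 914 0.1295
w_l3 -0.195 834 0.1294
w_l3 -0.185 766 0.1292
w_l3 -0.175 687 0.1291
w_l3 -0.165 621 0.1289
w_l3 -0.155 566 0.1288
w_l3 -0.145 498 0.1287
w_l2 -0.235 974 0.1319
w_l2 -0.225 1105 0.132
w_l2 -0.215 1026 0.132
w_l2 -0.205 934 0.1318
w_l2 -0.195 844 0.1317
w_l2 -0.185 783 0.1315
w_l2 -0.175 694 0.1313
w_l2 -0.165 634 0.1311
w_l2 -0.155 555 0.131
w_l2 -0.145 462 0.1308
```

Run:
```python
from h import *
y=-.0007; z=.0675
arm.movep(press(-.178,y,.10),R(FY-180)); f0=st('above')['wrist_force']
arm.servo_line(press(-.178,y,z),velocity=.06); st('low')
for x in np.arange(-.165,-.112,.013):
    arm.servo_line(press(x,y,z),velocity=.07); s=st('s')
    if (s['wrist_force']-f0)@fx<-12: raise SystemExit
for x in np.arange(-.111,-.097,.0015):
    arm.servo_line(press(x,y,z),velocity=.04); s=st('%.4f'%x)
    if (s['wrist_force']-f0)@fx<-9: break
```

```text
above t28.8 [0.5083 0.1442 0.0993] press -0.1778 0.0007 F [-0.2 -0.6  0.3] Ffeed -0.4 lat 0.5 gap 0.439 g 40.4
low t29.5 [0.5095 0.1449 0.0675] press -0.178 -0.0007 F [-0.7 -0.   0.5] Ffeed 0.3 lat 0.6 gap 0.440 g 40.5
s t29.8 [0.5018 0.1561 0.0677] press -0.1644 -0.0008 F [ 0.  -0.4  0.2] Ffeed -0.4 lat 0.2 gap 0.440 g 40.5
s t30.1 [0.4944 0.1666 0.0675] press -0.1515 -0.0007 F [-0.1  1.4 -0.9] Ffeed 1.2 lat -0.7 gap 0.437 g 40.5
s t30.5 [0.487  0.1773 0.0675] press -0.1385 -0.0006 F [-0.1  0.1 -0.9] Ffeed 0.2 lat 0.0 gap 0.440 g 40.5
s t30.8 [0.4796 0.188  0.0675] press -0.1255 -0.0006 F [-0.7 -0.9 -0.1] Ffeed -0.4 lat 1.1 gap 0.439 g 40.5
s t31.1 [0.4722 0.1987 0.0675] press -0.1125 -0.0006 F [-0.6 -0.4 -0.4] Ffeed 0.1 lat 0.7 gap 0.441 g 40.5
-0.1110 t31.4 [0.4714 0.1999 0.0675] press -0.111 -0.0007 F [ 0.3  0.3 -0.9] Ffeed 0.1 lat -0.4 gap 0.437 g 40.5
-0.1095 t31.6 [0.4705 0.2012 0.0675] press -0.1095 -0.0007 F [-0.3  0.5 -0. ] Ffeed 0.6 lat -0.1 gap 0.439 g 40.5
-0.1080 t31.9 [0.4696 0.2025 0.0675] press -0.1079 -0.0007 F [-0.3  0.4 -0.3] Ffeed 0.4 lat 0.0 gap 0.440 g 40.5
-0.1065 t32.1 [0.4687 0.2037 0.0675] press -0.1064 -0.0007 F [-0.5  0.2 -0.4] Ffeed 0.4 lat 0.3 gap 0.443 g 40.5
-0.1050 t32.4 [0.4679 0.205  0.0675] press -0.1049 -0.0007 F [ 0.5  0.1 -1.8] Ffeed -0.3 lat -0.5 gap 0.439 g 40.5
-0.1035 t32.6 [0.4677 0.2057 0.0677] press -0.1042 -0.001 F [ 1.6 -4.6  0.4] Ffeed -4.7 lat 1.3 gap 0.438 g 40.5
-0.1020 t32.9 [0.4677 0.2059 0.0678] press -0.104 -0.0011 F [  5.3 -10.5  -0.5] Ffeed -11.7 lat 1.6 gap 0.440 g 40.5
```

Run:
```python
from h import *
arm.servo_line(press(-.1033,-.0009,.0668),velocity=.05); st('ease')
arm.release(); st('rel')
arm.servo_line(press(-.107,-.0005,.15),velocity=.2)
go(.45,.19,.25,-55); snap('wrist','w_p3'); st()
p,d,W,D,o=fish('w_p3'); q=W-RAM; X=q@fx; Y=q@fy; z=W[...,2]
m=(np.abs(z-.056)<.004)&(np.abs(Y)<.03)&(X<-.08)&(X>-.2)&(d>0)
n,l,s,c=cv2.connectedComponentsWithStats(m.astype(np.uint8)); k=l==1+np.argmax(s[1:,4])
print('near end',np.percentile(X[k],[0,1,50]),'Y',np.percentile(Y[k],[1,99]),'z',np.median(z[k]),np.polyfit(X[k],z[k],1))
cv2.imwrite('pics/c7.png',cv2.resize(cv2.imread('pics/w_p3.png')[130:384,60:360],None,fx=2,fy=2,interpolation=cv2.INTER_CUBIC))
# handle from top
pt,dt,Wt=world('top0'); hsv=cv2.cvtColor(pt,cv2.COLOR_RGB2HSV)
m=np.zeros(dt.shape,bool);m[158:185,140:175]=1; m&=((hsv[...,0]<8)|(hsv[...,0]>172))&(hsv[...,1]>130)&(Wt[...,2]>.2)&(Wt[...,2]<.3)
q=Wt[m]-RAM; print('handle X',np.percentile(q@fx,[2,50,98]),'Y',np.percentile(q@fy,[2,50,98]),'z',np.percentile(Wt[m][:,2],[10,50,90]), 'expect',-.042,.035-.17*np.cos(.42),.239)
```

```text
ease t33.1 [0.4678 0.2058 0.0669] press -0.1042 -0.0011 F [ 3.7 -5.6 -0.1] Ffeed -6.7 lat 0.2 gap 0.439 g 40.5
rel t33.7 [0.467  0.2065 0.0668] press -0.1031 -0.0009 F [0.  0.  0.6] Ffeed 0.0 lat -0.1 gap 0.998 g 0.0
 t34.8 [0.4494 0.1899 0.2487] press -0.1067 0.0231 F [ 0.  -0.2  0.6] Ffeed -0.2 lat 0.1 gap 1.001 g 0.0
near end [-0.14040775 -0.14022132 -0.11117022] Y [-0.02029472  0.01835326] z 0.056296043056945966 [-0.00039559  0.0562388 ]
handle X [-0.07034426 -0.04103954 -0.01489304] Y [-0.12688077 -0.11767017 -0.1105943 ] z [0.2419949  0.24924372 0.25298934] expect -0.042 -0.12022511985309242 0.239
```

View pics/c7.png

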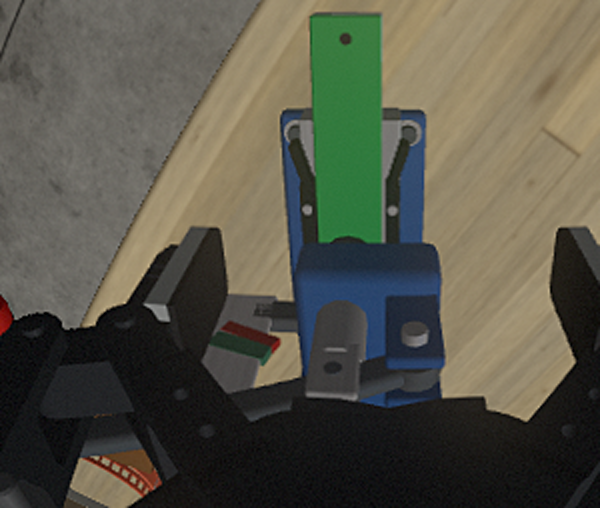

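Both bars are flat and aligned. The green near end is at -0.140, and its top is at 0.056. The handle's measured position matches the given geometry, so I'll grip it and follow its arc.

```bash
cat >> h.py <<'E'
def hp(th,x=-.046,dz=-.005): 
    a=.42-th; return press(x,.035-.17*np.cos(a),.17+.17*np.sin(a)+dz)
E
python3 - <<'E'
from h import *
q=hp(0); arm.movep(q+[0,0,.09],R(FY-180)); st('above')
arm.servo_line(q,velocity=.1); f0=st('at')['wrist_force']
arm.grab(45); st('grab')
for th in np.arange(.1,.51,.1):
    arm.servo_line(hp(th),velocity=.08); st('%.2f'%th)
for th in(.55,.60,.64,.67):
    arm.servo_line(hp(th),velocity=.04); s=st('%.2f'%th)
    if (s['wrist_force']-f0)[2]>18: print('high');break
snap('scene','s_p'); snap('wrist','w_h')
cv2.imwrite('pics/c8.png',np.hstack([cv2.resize(cv2.imread('pics/s_p.png')[170:310,120:240],None,fx=3,fy=3),cv2.resize(cv2.imread('pics/w_h.png')[104:384,50:450],None,fx=1.1,fy=1.5)]))
E
```

```text
above t35.5 [0.5319 0.3208 0.3223] press -0.0461 -0.1193 F [-0.3 -0.1 -0.6] Ffeed 0.1 lat 0.4 gap 1.001 g 0.0
at t36.5 [0.533  0.3215 0.235 ] press -0.0462 -0.1205 F [0.9 0.4 0.5] Ffeed -0.2 lat -1.0 gap 0.998 g 0.0
grab t37.1 [0.5331 0.3217 0.2346] press -0.046 -0.1207 F [2.  1.7 1.5] Ffeed 0.3 lat -2.5 gap 0.242 g 44.3
0.10 t37.5 [0.5379 0.325  0.2186] press -0.046 -0.1266 F [2.  1.1 3.9] Ffeed -0.2 lat -2.3 gap 0.235 g 45.6
0.20 t37.9 [0.5414 0.3275 0.2025] press -0.046 -0.1309 F [0.7 0.6 5.6] Ffeed 0.1 lat -0.9 gap 0.239 g 46.7
0.30 t38.2 [0.5438 0.3292 0.1858] press -0.046 -0.1338 F [1.1 1.7 4.8] Ffeed 0.8 lat -1.9 gap 0.238 g 47.8
0.40 t38.6 [0.5451 0.33   0.169 ] press -0.046 -0.1353 F [1.5 3.2 4.8] Ffeed 1.8 lat -3.1 gap 0.243 g 49.0
0.50 t38.9 [0.5451 0.33   0.1522] press -0.046 -0.1353 F [2.8 3.7 4.6] Ffeed 1.4 lat -4.4 gap 0.238 g 50.1
0.55 t39.3 [0.5446 0.3297 0.1441] press -0.046 -0.1347 F [4.  4.5 6.4] Ffeed 1.5 lat -5.9 gap 0.244 g 50.7
0.60 t39.6 [0.5439 0.3292 0.1359] press -0.046 -0.1339 F [5.3 4.8 5.5] Ffeed 0.9 lat -7.1 gap 0.239 g 51.4
0.64 t40.0 [0.5431 0.3287 0.1296] press -0.046 -0.133 F [5.4 5.  8.4] Ffeed 1.1 lat -7.3 gap 0.241 g 51.9
0.67 t40.2 [0.5424 0.3282 0.1248] press -0.046 -0.1321 F [5.4 6.3 8.4] Ffeed 2.1 lat -8.0 gap 0.241 g 52.3
```

View pics/c8.png

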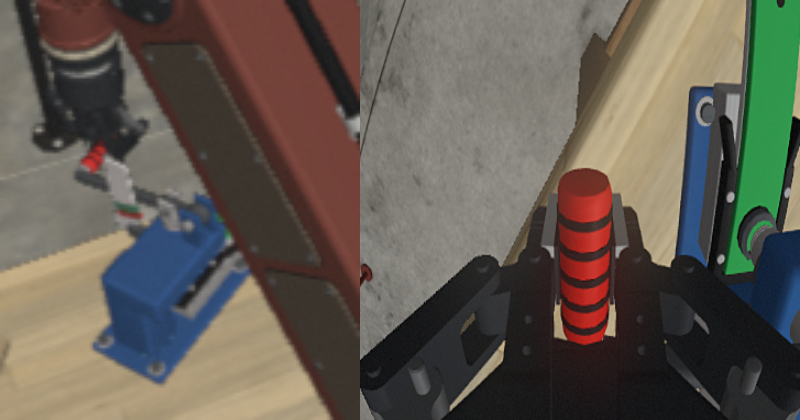

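The wrist view shows the red grip centred in the fingers and the foot on the green bar. Measure the grip's true height from depth, then trim.

```bash
cat > m.py <<'E'
from h import *
def meas(f):
    snap('wrist',f); p,d,W,D,o=fish(f); hsv=cv2.cvtColor(p,cv2.COLOR_RGB2HSV)
    q=W-RAM; X=q@fx;Y=q@fy;z=W[...,2]
    k=((hsv[...,0]<8)|(hsv[...,0]>172))&(hsv[...,1]>130)&(d>0)&(np.abs(X+.05)<.02)&(np.abs(Y+.13)<.012)&(z>.08)
    print('handle top',np.percentile(z[k],[50,90,97]),'Y',np.median(Y[k]),k.sum())
    g=(hsv[...,0]>45)&(hsv[...,0]<85)&(hsv[...,1]>120)&(np.abs(Y)<.025)&(X<-.03)&(d>0)&(z>.045)
    print('green z',np.median(z[g]),'X min',np.percentile(X[g],1))
    return np.percentile(z[k],97)-.011
E
python3 - <<'E'
from m import *
h=meas('m1'); th=.42-np.arcsin((h-.17)/.17); print('h',h,'th',th)
arm.servo_line(hp(.70),velocity=.03); st('.70')
h=meas('m2'); th=.42-np.arcsin((h-.17)/.17); print('h',h,'th',th)
E
```

```text
handle top [0.14628273 0.14778947 0.15372941] Y -0.13184901921486392 2464
green z 0.056417286400111205 X min -0.13960716314785615
h 0.1427294059354256 th 0.5811113461100812
.70 t40.7 [0.5417 0.3277 0.1201] press -0.046 -0.1312 F [6.8 6.5 8.1] Ffeed 1.5 lat -9.3 gap 0.243 g 52.7
handle top [0.14163721 0.14324348 0.14398193] Y -0.13110806920486343 2542
green z 0.05642350436662459 X min -0.1394891745405783
h 0.13298193339506315 th 0.6395119731668634
```

Run:
```python
from m import *
for c in(.725,.745):
    arm.servo_line(hp(c),velocity=.03); arm.pause(.3); s=st(str(c))
    h=meas('m%d'%(c*1000)); print(arm.state()['wrist_force'].round(1))
a=cv2.imread('pics/m745.png'); snap('scene','s_q'); snap('top','t_q')
b=cv2.imread('pics/s_q.png')[215:260,140:195]
cv2.imwrite('pics/c9.png',np.hstack([cv2.resize(b,None,fx=8,fy=10,interpolation=cv2.INTER_CUBIC),cv2.resize(cv2.imread('pics/t_q.png')[160:240,140:200],None,fx=5,fy=5.625,interpolation=cv2.INTER_CUBIC)]))
```

```text
0.725 t41.4 [0.541  0.3272 0.1166] press -0.046 -0.1303 F [ 6.   7.4 11. ] Ffeed 2.7 lat -9.1 gap 0.244 g 53.0
handle top [0.13823203 0.13980258 0.14076148] Y -0.13039641352443238 2536
green z 0.056419217185773335 X min -0.1396332976652259
[ 6.9  8.3 11.9]
0.745 t42.0 [0.5404 0.3267 0.1133] press -0.046 -0.1296 F [7.7 8.4 9.9] Ffeed 2.5 lat -11.1 gap 0.240 g 53.3
handle top [0.13523693 0.13680223 0.13733457] Y -0.12965561420351113 2512
green z 0.056438407585471556 X min -0.13953985204798275
[ 7.7  8.3 10. ]
```

View pics/c9.png

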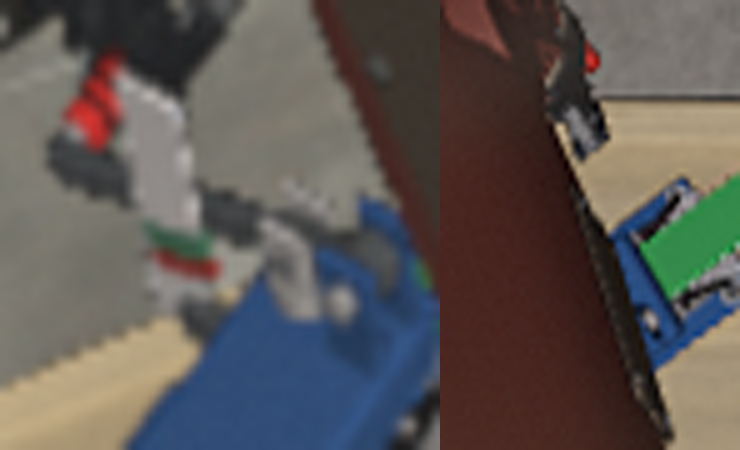

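Both checks put the lever mid-green. The grip centre is at about 0.126 m, which gives a lever angle of about 0.68 rad, and the push along the lever's arc is about 11–13 N. The scene crop gives no conflicting sign, though it's too oblique to read the scale. Hold, recheck and hand in.

Run:
```python
from m import *
arm.pause(2.6); st('held'); meas('m9'); print(arm.sign_off())
```

```text
held t44.7 [0.5404 0.3267 0.1133] press -0.046 -0.1296 F [7.3 8.1 9.3] Ffeed 2.5 lat -10.6 gap 0.239 g 53.3
handle top [0.1352684  0.13677279 0.13734821] Y -0.12965407806887175 2508
green z 0.05642723696032881 X min -0.13957148592305182
the job is handed in; nothing more can be done
None
```

I handed the job in at about 45 s with both bars seated flat against the end stop and the gripper still holding the handle, after more than 2 s at a measured lever angle of about 0.68 rad (green is 0.63 to 0.76); that angle comes from the grip's height and the push force, because no view showed the scale clearly and no verdict came back.

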